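Set up the yogurt maker

TASK

Get the yogurt maker on the counter ready: first fit the metal jar insert over the two locating pins of the heating base so that it lies flush, then stand every jar that is there upright in an opening of its own and put a lid on each, seated and level. When all jars are in and covered, press the green start button fully down and let go; leave the mug, the honey and the pepper pot alone.

Things in the scene. Friction and masses are not known exactly. Their poses are not given: they have to be found in the camera images.
- base: Grey heating base of the yogurt maker, fixed to the counter. Its flat dark heating deck is 40 mm above the counter; the housing reaches from -145 mm to +95 mm in its x and 105 mm either way in y. Origin at counter level, midway between the two locating pins, z up; the button strip is on its -x side.
- pin_a (a point): Tip of one upright brass locating pin: 10 mm diameter, standing 20 mm out of the heating deck, the upper 5 mm tapered to 4 mm. 72 mm to the +y side of the base's origin, 60 mm above the counter.
- pin_b (a point): Tip of the other locating pin, alike, 72 mm to the -y side of the base's origin.
- insert: Loose aluminium jar insert, about 0.45 kg: a plate 176 x 176 x 10 mm with four round jar openings, two pin holes and a black upright grip in the middle, 30 mm long (x), 14 mm wide (y), its top 52 mm above the underside. Origin at the centre of the underside, z up. Lies on the counter at first; fits the pins either way round (half a turn) and is flush with its origin 40 mm above the counter.
- hole_a (a point): Centre of one pin hole, 12.5 mm diameter through the plate, at its underside; 72 mm from the plate's centre along its +y.
- hole_b (a point): Centre of the other pin hole, alike, 72 mm along the plate's -y.
- opening0 (a point): Centre of one of the four 69 mm round jar openings through the insert plate, at the level of the plate's underside; the openings lie at 44 mm in x and 44 mm in y either way from the plate's centre. A jar goes in with 5 mm of play all round and stands on the heating deck.
- opening1 (a point): Centre of one of the four 69 mm round jar openings through the insert plate, at the level of the plate's underside; the openings lie at 44 mm in x and 44 mm in y either way from the plate's centre. A jar goes in with 5 mm of play all round and stands on the heating deck.
- opening2 (a point): Centre of one of the four 69 mm round jar openings through the insert plate, at the level of the plate's underside; the openings lie at 44 mm in x and 44 mm in y either way from the plate's centre. A jar goes in with 5 mm of play all round and stands on the heating deck.
- opening3 (a point): Centre of one of the four 69 mm round jar openings through the insert plate, at the level of the plate's underside; the openings lie at 44 mm in x and 44 mm in y either way from the plate's centre. A jar goes in with 5 mm of play all round and stands on the heating deck.
- jar0: Round open jar of white ceramic, standing upright: 58 mm outer diameter, 75 mm high, wall 3.5 mm (mouth 51 mm wide), about 0.18 kg. Origin at the centre of its underside, z up. There are two or three jars; an absent one reads None.
- jar1: Round open jar of white ceramic, standing upright: 58 mm outer diameter, 75 mm high, wall 3.5 mm (mouth 51 mm wide), about 0.18 kg. Origin at the centre of its underside, z up. There are two or three jars; an absent one reads None.
- jar2: Round open jar of white ceramic, standing upright: 58 mm outer diameter, 75 mm high, wall 3.5 mm (mouth 51 mm wide), about 0.18 kg. Origin at the centre of its underside, z up. There are two or three jars; an absent one reads None.
- lid0: Loose blue lid, fits any jar, lies knob up; about 0.06 kg. Disc 66 mm across, 5 mm thick; under it a plug 44 mm across, 6 mm deep, that drops into the jar mouth; on top a round white knob 18 mm across, 24 mm high. Origin at the centre of the plug's underside, z up: knob top 35 mm above it; seated, the origin lies 69 mm above the jar's origin. Always three lids; a spare one may stay where it is.
- lid1: Loose blue lid, fits any jar, lies knob up; about 0.06 kg. Disc 66 mm across, 5 mm thick; under it a plug 44 mm across, 6 mm deep, that drops into the jar mouth; on top a round white knob 18 mm across, 24 mm high. Origin at the centre of the plug's underside, z up: knob top 35 mm above it; seated, the origin lies 69 mm above the jar's origin. Always three lids; a spare one may stay where it is.
- lid2: Loose blue lid, fits any jar, lies knob up; about 0.06 kg. Disc 66 mm across, 5 mm thick; under it a plug 44 mm across, 6 mm deep, that drops into the jar mouth; on top a round white knob 18 mm across, 24 mm high. Origin at the centre of the plug's underside, z up: knob top 35 mm above it; seated, the origin lies 69 mm above the jar's origin. Always three lids; a spare one may stay where it is.
- start (a joint): Travel of the green start button: 0 when up, 0.006 m when fully down (about 4 N); it springs back.
- start_top (a point): Centre of the top of the round green start button, 24 mm in diameter, 62 mm above the counter, in a round black housing 40 mm across and 12 mm high, on the -x strip of the base; pressed straight down.
- mug: Blue mug, 95 mm high, bystander: leave it alone. Origin under its centre.
- honey: Amber honey jar with a yellow cap, 110 mm high, bystander: leave it alone. Origin under its centre.
- pepper: Steel pepper pot, 120 mm high and 48 mm across, bystander: leave it alone. Origin under its centre.
Things that resemble listed ones, but are neither listed nor needed, are in the scene too. What is shaped like the jar0 but black, blue or pink is not meant.

How it is judged (in metres and radians):
On the way, in this order (a step that is already met when the one before it is completed fails the run):
1. the insert lies flush on the heating deck, over both pins (horizontal distance between insert and base below 0.005 m and z of insert in the frame of base between 0.037 and 0.0425 m and angle between the x axis of insert and the x axis of base, either way round below 0.06 rad and angle between insert's own z axis and vertical below 0.035 rad), for 0.3 s.
2. every jar stands in an opening with a lid seated on it (all of step 1 and (horizontal distance between jar0 and opening0 below 0.009 m or horizontal distance between jar0 and opening1 below 0.009 m or horizontal distance between jar0 and opening2 below 0.009 m or horizontal distance between jar0 and opening3 below 0.009 m) and z of jar0 in the frame of base between 0.037 and 0.043 m and angle between each of jar0, jar1, jar2's own z axis and vertical below 0.06 rad and ((horizontal distance between lid0 and jar0 below 0.0075 m and z of lid0 in the frame of jar0 between 0.066 and 0.0715 m and angle between lid0's own z axis and vertical below 0.06 rad) or (horizontal distance between lid1 and jar0 below 0.0075 m and z of lid1 in the frame of jar0 between 0.066 and 0.0715 m and angle between lid1's own z axis and vertical below 0.06 rad) or (horizontal distance between lid2 and jar0 below 0.0075 m and z of lid2 in the frame of jar0 between 0.066 and 0.0715 m and angle between lid2's own z axis and vertical below 0.06 rad)) and (horizontal distance between jar1 and opening0 below 0.009 m or horizontal distance between jar1 and opening1 below 0.009 m or horizontal distance between jar1 and opening2 below 0.009 m or horizontal distance between jar1 and opening3 below 0.009 m) and z of jar1 in the frame of base between 0.037 and 0.043 m and ((horizontal distance between lid0 and jar1 below 0.0075 m and z of lid0 in the frame of jar1 between 0.066 and 0.0715 m and angle between lid0's own z axis and vertical below 0.06 rad) or (horizontal distance between lid1 and jar1 below 0.0075 m and z of lid1 in the frame of jar1 between 0.066 and 0.0715 m and angle between lid1's own z axis and vertical below 0.06 rad) or (horizontal distance between lid2 and jar1 below 0.0075 m and z of lid2 in the frame of jar1 between 0.066 and 0.0715 m and angle between lid2's own z axis and vertical below 0.06 rad)) and (horizontal distance between jar2 and opening0 below 0.009 m or horizontal distance between jar2 and opening1 below 0.009 m or horizontal distance between jar2 and opening2 below 0.009 m or horizontal distance between jar2 and opening3 below 0.009 m) and z of jar2 in the frame of base between 0.037 and 0.043 m and ((horizontal distance between lid0 and jar2 below 0.0075 m and z of lid0 in the frame of jar2 between 0.066 and 0.0715 m and angle between lid0's own z axis and vertical below 0.06 rad) or (horizontal distance between lid1 and jar2 below 0.0075 m and z of lid1 in the frame of jar2 between 0.066 and 0.0715 m and angle between lid1's own z axis and vertical below 0.06 rad) or (horizontal distance between lid2 and jar2 below 0.0075 m and z of lid2 in the frame of jar2 between 0.066 and 0.0715 m and angle between lid2's own z axis and vertical below 0.06 rad)) and linear speed of each of insert, jar0, jar1, jar2, lid0, lid1, lid2 below 0.02 m/s), for 0.3 s.
3. the start button is pressed fully down, with all jars covered (all of step 1 and value of joint start above 0.0045 m and (horizontal distance between jar0 and opening0 below 0.009 m or horizontal distance between jar0 and opening1 below 0.009 m or horizontal distance between jar0 and opening2 below 0.009 m or horizontal distance between jar0 and opening3 below 0.009 m) and z of jar0 in the frame of base between 0.037 and 0.043 m and angle between each of jar0, jar1, jar2's own z axis and vertical below 0.06 rad and ((horizontal distance between lid0 and jar0 below 0.0075 m and z of lid0 in the frame of jar0 between 0.066 and 0.0715 m and angle between lid0's own z axis and vertical below 0.06 rad) or (horizontal distance between lid1 and jar0 below 0.0075 m and z of lid1 in the frame of jar0 between 0.066 and 0.0715 m and angle between lid1's own z axis and vertical below 0.06 rad) or (horizontal distance between lid2 and jar0 below 0.0075 m and z of lid2 in the frame of jar0 between 0.066 and 0.0715 m and angle between lid2's own z axis and vertical below 0.06 rad)) and (horizontal distance between jar1 and opening0 below 0.009 m or horizontal distance between jar1 and opening1 below 0.009 m or horizontal distance between jar1 and opening2 below 0.009 m or horizontal distance between jar1 and opening3 below 0.009 m) and z of jar1 in the frame of base between 0.037 and 0.043 m and ((horizontal distance between lid0 and jar1 below 0.0075 m and z of lid0 in the frame of jar1 between 0.066 and 0.0715 m and angle between lid0's own z axis and vertical below 0.06 rad) or (horizontal distance between lid1 and jar1 below 0.0075 m and z of lid1 in the frame of jar1 between 0.066 and 0.0715 m and angle between lid1's own z axis and vertical below 0.06 rad) or (horizontal distance between lid2 and jar1 below 0.0075 m and z of lid2 in the frame of jar1 between 0.066 and 0.0715 m and angle between lid2's own z axis and vertical below 0.06 rad)) and (horizontal distance between jar2 and opening0 below 0.009 m or horizontal distance between jar2 and opening1 below 0.009 m or horizontal distance between jar2 and opening2 below 0.009 m or horizontal distance between jar2 and opening3 below 0.009 m) and z of jar2 in the frame of base between 0.037 and 0.043 m and ((horizontal distance between lid0 and jar2 below 0.0075 m and z of lid0 in the frame of jar2 between 0.066 and 0.0715 m and angle between lid0's own z axis and vertical below 0.06 rad) or (horizontal distance between lid1 and jar2 below 0.0075 m and z of lid1 in the frame of jar2 between 0.066 and 0.0715 m and angle between lid1's own z axis and vertical below 0.06 rad) or (horizontal distance between lid2 and jar2 below 0.0075 m and z of lid2 in the frame of jar2 between 0.066 and 0.0715 m and angle between lid2's own z axis and vertical below 0.06 rad))), for 0.05 s.
At the end, for the whole second after the job is handed in: The insert is flush on the deck over both pins (2.5 mm high, 5 mm and 0.06 rad in place); every jar stands upright on the deck in an opening (within 9 mm) with a lid seated (7.5 mm across, 3 mm high) and level (0.06 rad); the button is up; all is released and at rest (all of step 2 and value of joint start below 0.002 m); the robot touches nothing.
It fails at once if mug knocked over or pushed aside (angle between mug's own z axis and vertical above 0.5 rad or distance of mug from where it was at the start of the episode above 0.04 m).
It fails at once if honey knocked over or pushed aside (angle between honey's own z axis and vertical above 0.5 rad or distance of honey from where it was at the start of the episode above 0.04 m).
It fails at once if pepper knocked over or pushed aside (angle between pepper's own z axis and vertical above 0.5 rad or distance of pepper from where it was at the start of the episode above 0.04 m).
Of jar0, jar1, jar2 only 2 to 3 are there at a start; the rules pass over those that are not, and their reading is None.
At some moment in a run one of jar0, jar1, jar2, lid0, lid1, lid2 may be knocked a few centimetres aside while the robot is not near it.
It also fails if it takes over 210 s, if anything falls off the work surface, if the arm or the gripper's body presses on something with over 40 N, if the wrist force passes 120 N, or if a joint passes its speed limit or range.

ROBOT

A 7-joint arm with a two-finger parallel gripper is mounted at the origin on the work surface. World frame = base frame: x ahead of the robot, y to its left, z up, the work surface at z = 0. Lengths are in mm, angles in rad, forces in N, time in s.
With the tool pointing down it reaches from about 400 to 850 mm from the base axis. Payload 10.4 kg.
Tool frame: the origin (TCP) lies on the front face of the gripper's body, between the roots of the fingers; the fingertips stand 73 mm ahead of it and the grasp point (between the pads) lies 54 mm ahead of it; z points along the fingers, y is the line along which they close (so a half turn about z gives the same grasp; the last joint's range is limited). The gripper opens to 85 mm and grips with 20 to 120 N. Pads are 22 mm wide; open, the fingers measure 114 mm over their backs; the gripper's body (76 mm by 85 mm) begins 54 mm behind the grasp point. The pads swing forward as they close: fully open they stand 13 mm farther back than shut.
Start: joints at [1.301, 0.332, -0.065, 1.46, 0.022, 1.35, -0.088], TCP at [152.706, -606.073, 303.938] pointing down, gripper open.
Joint ranges: [-2.6, 2.6], [-0.5, 2.12], [-1.47, 1.34], [0.16, 2.42], [-1.27, 4.41], [0.06, 2.06], [-2.6, 2.6]. Speed limits (rad/s): [2.22, 2.22, 2.79, 2.79, 3.14, 3.14, 3.14].

INTERFACE

Orientations are given as a 3x3 rotation matrix whose columns are the frame's x, y, z axes.
In Python, from cell import ctrl gives the robot as it stands. The module is installed in compiled form; this text tells all that it offers.
- The arm moves only by the shell command python3 -m jog 'ROWS' [FORCE]. ROWS is a JSON object of lists of equal length, an entry for each row: "slide": the shift along the tool's x, y, z in mm, a list of three; "turn": the turn about the tool's z in rad; "jaw": the finger opening in mm, from 0 to 85.4. A call has exactly 8 rows; each row shifts and turns the commanded pose from where the row before left it, along the tool's axes as they then stand; what a row does not reach is not made up. A row lasts 1/8 s, in which the tool goes at most 62.5 mm and 10.7 degrees, less where a joint would pass 70% of its speed; a pose out of reach is approached as far as the arm can. A call with a gripper value outside its range is refused whole. The fingers move at their own pace and stop on an object; FORCE is the grip in N (left out, the last holds). Time passes only in rows, so rows that do not move let the fingers close, or fill a call up. It gives the time, the measured TCP pose, the force, the opening and the grip force at its end, in the units of the state.
- ctrl.sense(): the state, without advancing time (a new reading comes with each control period).
- ctrl.snapshot(name): name is "side" or "top"; returns the picture (420x560x3 uint8, red, green, blue); there is no depth.
- ctrl.calibration(name): a dict with "fx", "fy", "cx", "cy" (pixels), "cam_to_world" (4x4, takes a point from camera to world coordinates). Camera axes: x right, y up, looking along -z (the intrinsics and any distortion apply to the point x, -y, -z); pixel columns grow to the right and rows downward; lengths in mm; the calibration is good to about 2 mm. A picture is of the moment at which its call begins. calibration takes no time and is no camera call.
- ctrl.sign_off(): hands the job in; it is judged then, once.
The state is a dict: "time_s": time; "joints": joint angles; "joint_velocities": joint speeds; "joint_efforts": joint torques, N m; "ee_pos": TCP position; "orientation": TCP orientation; "contact_force": force on the tool from outside, world axes, zero at the start; "torque": the same for the moment, N m; "finger_gap": finger opening in mm; "gripper_force": force on a finger pad.
Only numpy, scipy, OpenCV 4.12 (cv2) and the standard library are available. Lean on these libraries where they do the work, as an engineer would, in place of code of your own. Each camera call takes 0.05 s, during which the arm holds its last target. There are 200 camera calls.

## Working session

There is one attempt and no reset: what is moved stays moved. The work goes in short steps, Python scripts to look and compute and a shell command to move; the robot and the scene stay as the last step left them, time stands still between calls to the robot, and variables do not carry over. Pictures are saved under pics/ and viewed, at most 14 in all, crops included, and the job is handed in when it is done.

```bash
mkdir -p pics; python3 - <<'E'
from cell import ctrl
import cv2,numpy as np
np.set_printoptions(precision=4,suppress=True)
for n in("top","side"):
    im=ctrl.snapshot(n); cv2.imwrite(f"pics/{n}0.png",im[:,:,::-1]); c=ctrl.calibration(n); print(n,c)
s=ctrl.sense();print(s)
E
```

```text
top {'fx': 418.77582607137776, 'fy': 418.77582607137776, 'cx': 286.8856179624406, 'cy': 205.90564894366315, 'cam_to_world': array([[  -0.0265,    0.9982,   -0.0539,  465.377 ],
       [  -0.9994,   -0.0277,   -0.0219,  -17.1753],
       [  -0.0233,    0.0533,    0.9983, 1208.8837],
       [   0.    ,    0.    ,    0.    ,    1.    ]])}
side {'fx': 436.81170748151857, 'fy': 436.81170748151857, 'cx': 282.5748695575783, 'cy': 200.03147243992962, 'cam_to_world': array([[ -0.9545,   0.174 ,  -0.2424, 288.4011],
       [ -0.2981,  -0.5204,   0.8002, 832.6614],
       [  0.0131,   0.836 ,   0.5486, 652.9722],
       [  0.    ,   0.    ,   0.    ,   1.    ]])}
{'time_s': 0.1, 'joints': array([ 1.3014,  0.3328, -0.0647,  1.4609,  0.0216,  1.3499, -0.0885]), 'joint_velocities': array([ 0.0005, -0.0021, -0.0015, -0.0017, -0.0007, -0.0012, -0.0011]), 'joint_efforts': array([  0.0011, -62.6746,   0.049 , -39.2437,   0.0163,   0.007 ,
        -0.0001]), 'ee_pos': array([ 152.6472, -605.8236,  303.207 ]), 'orientation': array([[ 0.9697,  0.2444, -0.0004],
       [ 0.2444, -0.9697,  0.0012],
       [-0.0001, -0.0012, -1.    ]]), 'contact_force': array([ 0.492 , -0.4436, -0.582 ]), 'torque': array([ 0.0265,  0.0037, -0.0416]), 'gripper_force': 0.0, 'finger_gap': 85.75780584850308}
```

View pics/top0.png

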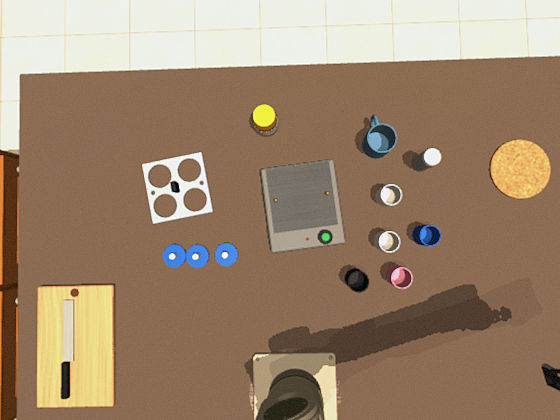

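View pics/side0.png

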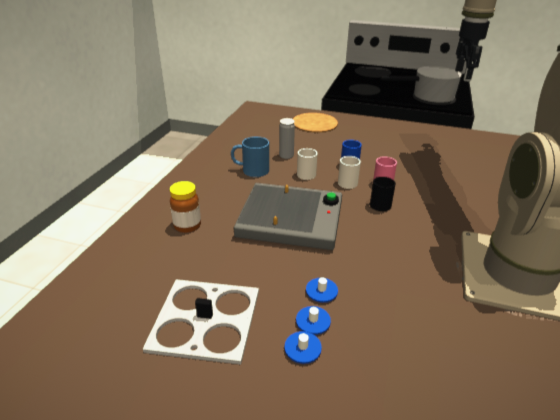

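The top view shows the insert at about (177,187), with its black grip at (175,186). The base pins are at (275,199) and (327,193) and the green button at (325,237). There are two white jars, at (390,195) and (388,240), and lids at (173,256), (197,256) and (226,254). The side view agrees, showing two white jars at (307,163) and (349,172).

```bash
cat > h.py <<'E'
import numpy as np,cv2
from cell import ctrl
np.set_printoptions(precision=1,suppress=True)
C={n:ctrl.calibration(n) for n in("top","side")}
def ray(n,p):
    c=C[n];M=c["cam_to_world"];d=M[:3,:3]@np.array([(p[0]-c["cx"])/c["fx"],-(p[1]-c["cy"])/c["fy"],-1]);return M[:3,3],d/np.linalg.norm(d)
def onz(n,p,z):
    o,d=ray(n,p);return (o+d*(z-o[2])/d[2])
def proj(n,P):
    c=C[n];M=c["cam_to_world"];q=M[:3,:3].T@(np.array(P)-M[:3,3]);return np.array([c["cx"]+c["fx"]*q[0]/-q[2],c["cy"]-c["fy"]*q[1]/-q[2]])
def tri(a,b):
    o1,d1=ray("top",a);o2,d2=ray("side",b)
    t=np.linalg.lstsq(np.c_[d1,-d2],o2-o1,rcond=None)[0];p,q=o1+d1*t[0],o2+d2*t[1];return (p+q)/2,np.linalg.norm(p-q)
def mask(im,k):
    h,s,v=cv2.split(cv2.cvtColor(im,cv2.COLOR_RGB2HSV));h=h.astype(int)
    return {"white":(s<40)&(v>150),"blue":(h>100)&(h<125)&(s>150)&(v>110),"green":(h>45)&(h<80)&(s>120)&(v>60),
     "brass":(h>8)&(h<24)&(s>130)&(v>110),"black":(v<45)}[k].astype(np.uint8)
def blobs(im,k,box,amin=4):
    x0,y0,x1,y1=box;m=np.zeros(im.shape[:2],np.uint8);m[y0:y1,x0:x1]=mask(im,k)[y0:y1,x0:x1]
    out=[]
    for c in cv2.findContours(m,cv2.RETR_EXTERNAL,cv2.CHAIN_APPROX_NONE)[0]:
        f=np.zeros_like(m);cv2.drawContours(f,[c],-1,1,-1);M=cv2.moments(f,True)
        if M["m00"]>=amin: out.append((M["m00"],M["m10"]/M["m00"],M["m01"]/M["m00"],c))
    return sorted(out,key=lambda b:b[1])
E
python3 - <<'E'
from h import *
t=cv2.imread("pics/top0.png")[:,:,::-1].copy();s=cv2.imread("pics/side0.png")[:,:,::-1].copy()
for k,bt,bs in [("white",(130,140,225,275),(140,270,340,365)),("white",(370,175,415,260),(290,140,370,195)),("blue",(150,230,250,280),(270,265,350,370)),("green",(310,225,340,250),(318,185,345,210)),
  ("brass",(262,180,340,215),(262,180,310,230)),("black",(165,175,185,200),(190,290,220,325))]:
    for n,im,b in(("top",t,bt),("side",s,bs)):
        print(k,n,[(int(a),round(x,1),round(y,1),cv2.boundingRect(c)) for a,x,y,c in blobs(im,k,b)])
for n,im,b in(("top",t,(130,140,225,240)),("side",s,(140,270,265,365))):
    c=max(blobs(im,"white",b),key=lambda b:b[0])[3]
    print(n,cv2.approxPolyDP(cv2.convexHull(c),5,True).reshape(-1,2).tolist())
a=cv2.resize(t[140:265,130:405],None,fx=2.9,fy=2.9,interpolation=cv2.INTER_CUBIC)
cv2.imwrite("pics/crop0.png",a[:,:,::-1])
E
```

```text
white top [(31, 171.7, 255.7, (169, 253, 6, 6)), (3733, 177.0, 187.6, (142, 152, 71, 72)), (34, 195.2, 256.2, (192, 253, 7, 7)), (16, 223.1, 254.5, (222, 252, 3, 6))]
white side [(6791, 203.9, 320.5, (143, 280, 115, 82)), (65, 303.0, 337.6, (299, 334, 9, 8)), (56, 313.5, 310.8, (309, 307, 9, 8)), (52, 322.5, 280.6, (319, 277, 8, 8))]
white top [(384, 389.2, 241.4, (379, 231, 22, 22)), (376, 391.0, 194.4, (380, 184, 23, 22))]
white side [(17, 299.5, 153.3, (298, 150, 5, 7)), (30, 311.5, 154.9, (305, 150, 12, 8)), (26, 343.0, 160.7, (340, 156, 8, 10)), (7, 353.6, 156.9, (352, 156, 5, 3)), (18, 357.2, 162.5, (354, 158, 6, 8))]
blue top [(792, 185.7, 255.5, (163, 244, 46, 23)), (398, 225.8, 254.1, (215, 243, 23, 23))]
blue side [(1508, 306.6, 336.6, (285, 307, 45, 56)), (473, 321.3, 290.8, (306, 278, 32, 24))]
green top [(61, 325.1, 236.6, (321, 233, 9, 9))]
green side [(53, 330.9, 195.9, (327, 193, 9, 7))]
brass top [(7, 275.1, 200.0, (274, 199, 3, 3)), (6, 327.0, 192.8, (326, 192, 3, 3))]
brass side [(22, 275.0, 219.8, (274, 216, 3, 8)), (22, 286.1, 187.5, (285, 184, 3, 8))]
black top [(66, 174.6, 186.6, (171, 182, 8, 10))]
black side [(269, 203.5, 308.0, (196, 299, 16, 19))]
top [[201, 152], [212, 211], [153, 223], [142, 164]]
side [[176, 280], [257, 288], [239, 361], [143, 349]]
```

View pics/crop0.png

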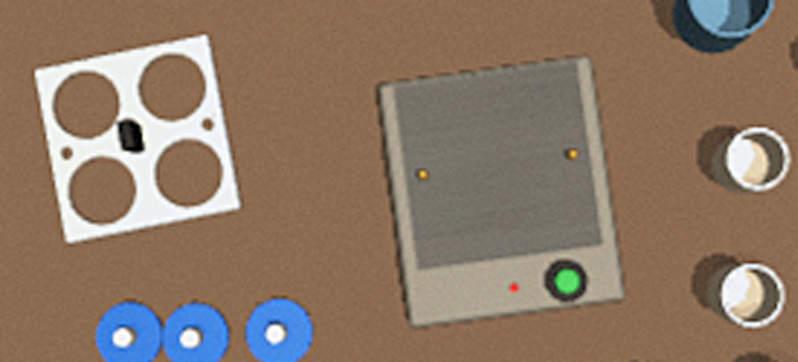

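The crop shows the insert with its pin holes at about (153,193) and (201,183) in full-picture pixels. It also shows the pins at (275,200) and (327,193), the button at (325,237), the lid knobs, and two clear jar rims centred near (391,195) and (389,241).

```bash
python3 - <<'E'
from h import *
t=cv2.imread("pics/top0.png")[:,:,::-1].copy();s=cv2.imread("pics/side0.png")[:,:,::-1].copy()
ct=np.array([[201,152],[212,211],[153,223],[142,164]]);cs=np.array([[143,349],[239,361],[257,288],[176,280]])
# match: brute-force cyclic both directions
import itertools
best=min(itertools.permutations(range(4)),key=lambda p:sum(tri(ct[i],cs[p[i]])[1] for i in range(4)))
print("corners",[tri(ct[i],cs[best[i]]) for i in range(4)])
# plate via openings+holes inside the contour
x0,y0=135,145;m=mask(t,"white")[y0:230,x0:220];cc,h=cv2.findContours(m,cv2.RETR_CCOMP,cv2.CHAIN_APPROX_NONE)
for c,q in zip(cc,h[0]):
    if q[3]>=0 and cv2.contourArea(c)>1:
        M=cv2.moments(c);p=(M["m10"]/M["m00"]+x0,M["m01"]/M["m00"]+y0);print("hole",M["m00"],np.array(p),onz("top",p,8))
b=max(blobs(t,"white",(130,140,225,240)),key=lambda b:b[0]);r=cv2.minAreaRect(b[3]);print("rect",r,onz("top",r[0],10)); 
bx=[onz("top",p,10) for p in cv2.boxPoints(r)];print([np.degrees(np.arctan2(*(bx[i+1]-bx[i])[1::-1])) for i in range(3)],[np.linalg.norm(bx[i+1]-bx[i]) for i in range(3)])
print("grip top tri",tri((174.2,186),(204,302.5)))
for a,c in(((275.1,199.8),(275,217)),((327,192.8),(286.1,185))): print("pin",tri(a,c),onz("top",a,58))
print("btn",tri((325.1,236.6),(330.9,195.9)),onz("top",(325.1,236.6),62))
for a,c in(((171.7,255.7),(303,337.6)),((195.2,256.2),(313.5,310.8)),((225.6-.2,254.3),(322.5,280.6))): print("knob",tri(a,c))
for b in blobs(t,"blue",(150,230,250,280)): print("disc",cv2.minEnclosingCircle(b[3]),onz("top",cv2.minEnclosingCircle(b[3])[0],11))
h_=lambda c:cv2.fitEllipse(cv2.convexHull(c))
for b,(k,sb) in zip(blobs(t,"white",(370,175,415,260)),((1,(335,150,364,195)),(0,(294,144,322,185)))):
    e=h_(b[3]);x0,y0,x1,y1=sb;v=s[y0:y1,x0:x1].astype(int)
    mm=((v.max(2)>95)&(v.max(2)-v.min(2)<60)).astype(np.uint8);c=max(cv2.findContours(mm,0,1)[0],key=cv2.contourArea);R=cv2.boundingRect(c)
    p=(x0+R[0]+R[2]/2,y0+R[1]+R[2]*0.29)
    print("jar",e,onz("top",e[0],75),R,tri(e[0],p))
E
```

```text
corners [(array([693.9, 254.5,   8.4]), np.float64(0.0029635215846334447)), (array([522.7, 225.3,  10.2]), np.float64(2.773273057063101)), (array([492.7, 397.4,   8. ]), np.float64(2.5107256087834333)), (array([663.7, 427.2,   8.9]), np.float64(0.39260852961343473))]
hole 456.5 [164.9 205.2] [542.  361.7   8. ]
hole 17.5 [152.8 192.3] [580.4 396.9   8. ]
hole 455.5 [194.7 199.2] [557. 275.   8.]
hole 17.5 [201.2 182.3] [605.4 255.2   8. ]
hole 552.5 [162.3 177.8] [622.  368.7   8. ]
hole 448.5 [188.9 169.7] [643.2 290.5   8. ]
rect ((176.8076934814453, 187.53848266601562), (60.99211883544922, 61.77658462524414), 78.69007110595703) [592.1 326.   10. ]
[np.float64(-80.3842513012117), np.float64(-169.65099746146703), np.float64(99.72079156749416)] [np.float64(179.9980231875576), np.float64(177.4941097499434), np.float64(178.49440709565778)]
grip top tri (array([592.9, 323.5,  43.9]), np.float64(0.3915354076889809))
pin (array([545.7,  40.2,  58.5]), np.float64(1.0677844694477185)) [545.2  40.1  58. ]
pin (array([ 561.5, -102.8,   60.6]), np.float64(2.413476906547576)) [ 560.5 -103.3   5
[... 178 characters left out ...]
, 269.9,  32.9]), np.float64(0.5035759928536089))
knob (array([397.5, 184.8,  31.6]), np.float64(0.30788930339497117))
disc ((185.53334045410156, 255.0), 22.55560302734375) [397.3 303.   11. ]
disc ((225.77235412597656, 254.01219177246094), 11.273279190063477) [397.3 187.3  11. ]
jar ((389.1206359863281, 241.41380310058594), (21.63191032409668, 22.03818702697754), 137.47528076171875) [ 423.5 -264.3   75. ] (0, 0, 29, 45) (array([ 425. , -262.5,   82.1]), np.float64(2.444039266269875))
jar ((390.96636962890625, 194.3353271484375), (21.544116973876953, 21.73924446105957), 107.28277587890625) [ 550.1 -274.2   75. ] (0, 0, 28, 41) (array([ 549.5, -274.2,   75.7]), np.float64(1.0673321929158988))
```

```bash
cat > g.py <<'E'
# usage: g.py x,y,z,yawdeg ... ; prints turn and tool-axis slide per waypoint (turn first, then slide)
import sys,numpy as np
from cell import ctrl
np.set_printoptions(precision=2,suppress=True)
s=ctrl.sense();p=s["ee_pos"];R=s["orientation"]
print("t",s["time_s"],"now",p,"yaw",np.degrees(np.arctan2(R[1,0],R[0,0])),"F",s["contact_force"],"gap",s["finger_gap"],"grip",s["gripper_force"],"z",R[:,2])
for w in sys.argv[1:]:
    *q,a=map(float,w.split(","));a=np.radians(a);y=np.arctan2(R[1,0],R[0,0]);t=(y-a+np.pi)%(2*np.pi)-np.pi
    R=np.array([[np.cos(a),np.sin(a),0],[np.sin(a),-np.cos(a),0],[0,0,-1]])
    d=R.T@(np.array(q)-p);print(w,"turn %.3f"%t,"slide",d,"len %.0f"%np.linalg.norm(d));p=np.array(q)
E
python3 g.py 480,-350,300,9.8 592.8,325.5,250,9.8 592.8,325.5,92,9.8
```

```text
t 0.1 now [ 152.65 -605.82  303.21] yaw 14.143745682316247 F [ 0.49 -0.44 -0.58] gap 85.75780584850308 grip 0.0 z [-0.  0. -1.]
480,-350,300,9.8 turn 0.076 slide [ 366.12 -196.37    3.21] len 415
592.8,325.5,250,9.8 turn 0.000 slide [ 226.13 -646.44   50.  ] len 687
592.8,325.5,92,9.8 turn 0.000 slide [  0.   0. 158.] len 158
```

```bash
python3 -m jog '{"slide":[[0,0,0],[52,-28,0],[52,-28,0],[52,-28,0],[52,-28,0],[52,-28,0],[52,-28,0],[52,-28,0]],"turn":[0.076,0,0,0,0,0,0,0],"jaw":[85,85,85,85,85,85,85,85]}' 20
python3 -m jog '{"slide":[[14,-40,3],[14,-40,3],[14,-40,3],[14,-40,3],[14,-40,3],[14,-40,3],[14,-40,3],[14,-40,3]],"turn":[0,0,0,0,0,0,0,0],"jaw":[50,50,50,50,50,50,50,50]}'
python3 -m jog '{"slide":[[16,-46,3],[16,-46,3],[16,-46,3],[16,-46,3],[16,-46,3],[16,-46,3],[14,-44,3],[0,0,0]],"turn":[0,0,0,0,0,0,0,0],"jaw":[50,50,50,50,50,50,50,50]}'
python3 g.py 592.8,325.5,92,9.8
```

```text
time_s: 1.1
ee_pos: [479.2, -349.7, 303.7]
orientation: [[0.985, 0.17, -0.0], [0.17, -0.985, -0.0], [-0.0, -0.0, -1.0]]
contact_force: [-0.3, -0.2, -0.8]
finger_gap: 85.1
gripper_force: 0.0
time_s: 2.1
ee_pos: [534.0, -15.4, 279.6]
orientation: [[0.985, 0.17, -0.0], [0.17, -0.985, -0.0], [-0.0, 0.0, -1.0]]
contact_force: [0.8, -0.3, -0.3]
finger_gap: 50.1
gripper_force: 0.0
time_s: 3.1
ee_pos: [586.3, 321.7, 257.6]
orientation: [[0.984, 0.176, -0.003], [0.176, -0.984, 0.002], [-0.002, -0.002, -1.0]]
contact_force: [0.4, 0.8, -1.1]
finger_gap: 50.0
gripper_force: 0.0
t 3.1 now [586.26 321.71 257.61] yaw 10.116341921759402 F [ 0.42  0.85 -1.12] gap 49.96286916852148 grip 0.0 z [-0.  0. -1.]
592.8,325.5,92,9.8 turn 0.006 slide [  7.09  -2.63 165.61] len 166
```

```bash
python3 -m jog '{"slide":[[7,-2.6,0],[0,0,25],[0,0,25],[0,0,25],[0,0,25],[0,0,0],[0,0,0],[0,0,0]],"turn":[0.006,0,0,0,0,0,0,0],"jaw":[50,50,50,50,50,50,50,50]}'
python3 g.py 592.8,325.5,92,9.8
python3 - <<'E'
from h import *
im=ctrl.snapshot("side")
cv2.imwrite("pics/s1.png",cv2.resize(im[200:380,100:340],None,fx=3,fy=3)[:,:,::-1])
E
```

```text
time_s: 4.1
ee_pos: [595.2, 321.1, 160.4]
orientation: [[0.987, 0.164, 0.002], [0.164, -0.987, 0.001], [0.002, -0.0, -1.0]]
contact_force: [-0.0, 0.2, 0.1]
finger_gap: 49.9
gripper_force: 0.0
t 4.1 now [595.22 321.15 160.39] yaw 9.411165904014348 F [-0.    0.15  0.14] gap 49.85361013187042 grip 0.0 z [ 0.  0. -1.]
592.8,325.5,92,9.8 turn -0.007 slide [-1.65 -4.7  68.39] len 69
```

View pics/s1.png

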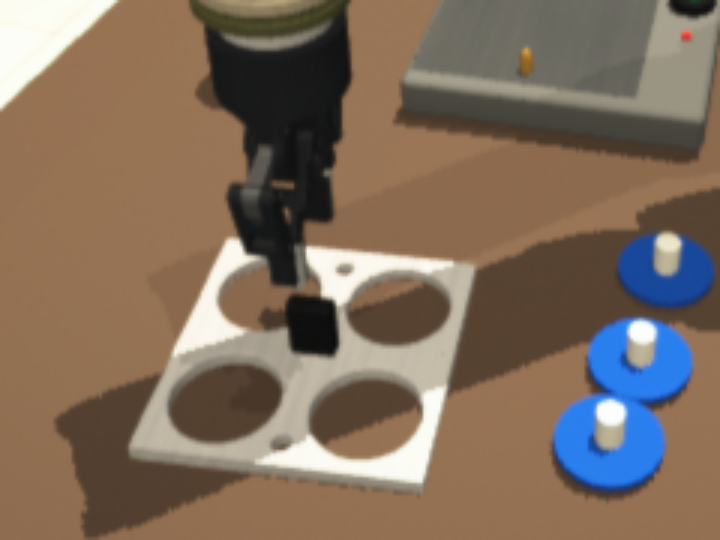

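The side crop shows the gripper open above the insert, near its black grip at crop (313,325). The last reading looks unsettled, so I'll correct the offset while descending and check again low down.

```bash
python3 -m jog '{"slide":[[-1.6,-4.7,0],[0,0,10],[0,0,15],[0,0,15],[0,0,0],[0,0,0],[0,0,0],[0,0,0]],"turn":[-0.007,0,0,0,0,0,0,0],"jaw":[50,50,50,50,50,50,50,50]}' >/dev/null
python3 g.py 592.8,325.5,92,9.8
python3 -m jog '{"slide":[[0,0,0],[0,0,0],[0,0,0],[0,0,0],[0,0,0],[0,0,0],[0,0,0],[0,0,0]],"turn":[0,0,0,0,0,0,0,0],"jaw":[50,50,50,50,50,50,50,50]}' >/dev/null
python3 g.py 592.8,325.5,92,9.8
```

```text
t 5.15 now [592.39 325.59 119.4 ] yaw 9.841218679760427 F [ 0.24 -0.03 -0.26] gap 49.889739470166624 grip 0.0 z [ 0.  0. -1.]
592.8,325.5,92,9.8 turn 0.001 slide [ 0.39  0.16 27.4 ] len 27
t 6.15 now [592.2  325.48 118.87] yaw 9.846462260521026 F [-0.84  0.93  0.12] gap 50.160295959592034 grip 0.0 z [ 0. -0. -1.]
592.8,325.5,92,9.8 turn 0.001 slide [ 0.59  0.08 26.87] len 27
```

```bash
python3 -m jog '{"slide":[[0.5,0,9],[0,0,9],[0,0,9],[0,0,0],[0,0,0],[0,0,0],[0,0,0],[0,0,0]],"turn":[0,0,0,0,0,0,0,0],"jaw":[50,50,50,50,10,5,0,0]}' 80
python3 -m jog '{"slide":[[0,0,0],[0,0,0],[0,0,-2],[0,0,-10],[0,0,-20],[0,0,-30],[0,0,-30],[0,0,-30]],"turn":[0,0,0,0,0,0,0,0],"jaw":[0,0,0,0,0,0,0,0]}' 
python3 g.py 553,-31.5,200,6.1
```

```text
time_s: 7.15
ee_pos: [592.9, 325.7, 92.4]
orientation: [[0.985, 0.171, 0.001], [0.171, -0.985, 0.0], [0.001, -0.0, -1.0]]
contact_force: [-1.5, -1.3, 4.8]
finger_gap: 13.0
gripper_force: 79.1
time_s: 8.15
ee_pos: [592.6, 325.7, 216.4]
orientation: [[0.985, 0.171, 0.001], [0.171, -0.985, 0.0], [0.001, -0.0, -1.0]]
contact_force: [0.2, 0.2, -4.3]
finger_gap: 12.6
gripper_force: 77.9
t 8.15 now [592.62 325.69 216.37] yaw 9.852601384187613 F [ 0.17  0.23 -4.31] gap 12.643306174086424 grip 77.92067527770996 z [ 0.  0. -1.]
553,-31.5,200,6.1 turn 0.065 slide [-77.35 350.96  16.37] len 360
```

```bash
python3 -m jog '{"slide":[[0,0,0],[-6,27,0],[-8,36,0],[-8,36,0],[-8,36,0],[-8,36,0],[-8,36,0],[-8,36,0]],"turn":[0.065,0,0,0,0,0,0,0],"jaw":[0,0,0,0,0,0,0,0]}' >/dev/null
python3 -m jog '{"slide":[[-8,36,0],[-6,27,0],[-4,18,0],[-3,15,0],[-2,8,0],[0,3,0],[0,0,0],[0,0,0]],"turn":[0,0,0,0,0,0,0,0],"jaw":[0,0,0,0,0,0,0,0]}'>/dev/null
python3 -m jog '{"slide":[[0,0,5],[0,0,5],[0,0,5],[0,0,5],[0,0,5],[0,0,5],[0,0,0],[0,0,0]],"turn":[0,0,0,0,0,0,0,0],"jaw":[0,0,0,0,0,0,0,0]}'>/dev/null
python3 g.py 553,-31.5,180,6.1
python3 - <<'E'
from h import *
im=ctrl.snapshot("side");t=ctrl.snapshot("top")
cv2.imwrite("pics/s2raw.png",im[:,:,::-1]);cv2.imwrite("pics/t2raw.png",t[:,:,::-1])
a=cv2.resize(im[120:260,200:360],None,fx=2.5,fy=2.5);b=cv2.resize(t[140:280,230:390],None,fx=2.5,fy=2.5)
cv2.imwrite("pics/c2.png",np.hstack([a,b])[:,:,::-1])
E
```

```text
t 11.15 now [553.54 -30.63 184.03] yaw 6.120596909763305 F [ 0.04 -0.12 -4.24] gap 13.109192227019486 grip 78.3699882030487 z [ 0. -0. -1.]
553,-31.5,180,6.1 turn 0.000 slide [-0.62  0.81  4.03] len 4
```

View pics/c2.png

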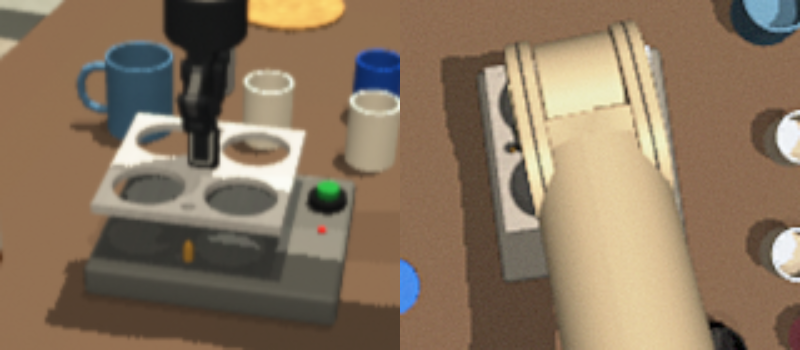

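The side crop shows the insert held level above the deck, its near pin hole at crop (188,206), directly above the brass pin at (188,250). In the top crop the left hole is at (512,147).

```bash
python3 - <<'E'
from h import *
print(tri((274.8,198.8),(275.2,202.4)),onz("top",(274.8,198.8),101),onz("side",(275.2,202.4),101),onz("side",(275,217),60))
E
python3 -m jog '{"slide":[[-0.6,0.6,0],[0,0,5],[0,0,5],[0,0,5],[0,0,5],[0,0,5],[0,0,0],[0,0,0]],"turn":[0,0,0,0,0,0,0,0],"jaw":[0,0,0,0,0,0,0,0]}'
python3 g.py 553,-31.5,133,6.1
```

```text
(array([545.7,  38.9,  98.7]), np.float64(1.251151452810525)) [544.9  38.7 101. ] [545.3  42.3 101. ] [545.6  42.3  60. ]
time_s: 12.25
ee_pos: [553.0, -31.3, 159.1]
orientation: [[0.994, 0.107, 0.0], [0.107, -0.994, -0.0], [0.0, 0.0, -1.0]]
contact_force: [0.4, 0.6, -4.8]
finger_gap: 12.7
gripper_force: 78.4
t 12.25 now [553.02 -31.27 159.05] yaw 6.12210868609972 F [ 0.36  0.62 -4.8 ] gap 12.712504451050036 grip 78.370281457901 z [ 0. -0. -1.]
553,-31.5,133,6.1 turn 0.000 slide [-0.05  0.23 26.05] len 26
```

Lower onto the pins in small steps, watching the force.

```bash
python3 -m jog '{"slide":[[0,0,2],[0,0,2],[0,0,2],[0,0,2],[0,0,2],[0,0,2],[0,0,0],[0,0,0]],"turn":[0,0,0,0,0,0,0,0],"jaw":[0,0,0,0,0,0,0,0]}'
```

```text
time_s: 13.25
ee_pos: [553.0, -31.5, 146.9]
orientation: [[0.994, 0.106, 0.0], [0.106, -0.994, -0.0], [0.0, 0.0, -1.0]]
contact_force: [1.6, -2.0, -5.2]
finger_gap: 12.9
gripper_force: 78.3
```

```bash
python3 -m jog '{"slide":[[0,0,2],[0,0,2],[0,0,2],[0,0,0],[0,0,0],[0,0,0],[0,0,0],[0,0,0]],"turn":[0,0,0,0,0,0,0,0],"jaw":[0,0,0,0,0,0,0,0]}'
```

```text
time_s: 14.25
ee_pos: [553.1, -31.6, 140.8]
orientation: [[0.994, 0.106, 0.001], [0.106, -0.994, -0.0], [0.001, 0.0, -1.0]]
contact_force: [3.9, -3.5, -5.2]
finger_gap: 13.0
gripper_force: 78.5
```

```bash
python3 -c "
from cell import ctrl;s=ctrl.sense();print(s['torque'],s['orientation'])"
```

```text
[-0.8143421  -1.02481813  0.09940916] [[ 9.94319595e-01  1.06433957e-01  5.97157587e-04]
 [ 1.06434169e-01 -9.94319695e-01 -3.34552504e-04]
 [ 5.58157803e-04  3.96210081e-04 -9.99999766e-01]]
```

```bash
python3 -m jog '{"slide":[[0.4,0.5,0],[0,0,2],[0,0,2],[0,0,2],[0,0,1.5],[0,0,0],[0,0,0],[0,0,0]],"turn":[0,0,0,0,0,0,0,0],"jaw":[0,0,0,0,0,0,0,0]}'
```

```text
time_s: 15.25
ee_pos: [553.3, -31.8, 133.3]
orientation: [[0.994, 0.107, -0.0], [0.107, -0.994, -0.0], [-0.0, -0.0, -1.0]]
contact_force: [1.8, -2.0, -5.5]
finger_gap: 12.7
gripper_force: 78.2
```

Nearly down, at about 1 mm. Next I press lightly, release, and retreat.

```bash
python3 -m jog '{"slide":[[0,0,1],[0,0,1],[0,0,0],[0,0,0],[0,0,0],[0,0,0],[0,0,0],[0,0,0]],"turn":[0,0,0,0,0,0,0,0],"jaw":[0,0,0,0,0,0,0,0]}'
python3 -m jog '{"slide":[[0,0,0],[0,0,0],[0,0,0],[0,0,0],[0,0,-10],[0,0,-30],[0,0,-40],[0,0,-40]],"turn":[0,0,0,0,0,0,0,0],"jaw":[30,40,40,40,40,40,60,80]}' 40
python3 g.py 550.1,-274.2,190,6 
```

```text
time_s: 16.25
ee_pos: [553.4, -31.7, 132.4]
orientation: [[0.994, 0.107, 0.0], [0.107, -0.994, -0.001], [-0.0, 0.001, -1.0]]
contact_force: [-4.0, -2.4, 7.7]
finger_gap: 13.2
gripper_force: 80.4
time_s: 17.25
ee_pos: [553.3, -31.6, 253.3]
orientation: [[0.994, 0.107, 0.0], [0.107, -0.994, -0.0], [0.0, 0.0, -1.0]]
contact_force: [0.9, 0.6, -0.2]
finger_gap: 74.3
gripper_force: 0.0
t 17.25 now [553.26 -31.61 253.35] yaw 6.137865048061526 F [ 0.86  0.62 -0.24] gap 74.32584161219424 grip 0.0 z [ 0. -0. -1.]
550.1,-274.2,190,6 turn 0.002 slide [-28.5  240.93  63.35] len 251
```

```bash
cat > look.py <<'E'
from h import *
t=ctrl.snapshot("top");cv2.imwrite("pics/look.png",t[:,:,::-1])
for b in blobs(t,"white",(340,165,425,310),150):
    e=cv2.fitEllipse(cv2.convexHull(b[3]));print("jar",np.array(e[0]),np.array(e[1]),onz("top",e[0],75)[:2])
for b in blobs(t,"white",(130,225,260,300),12): print("knob",b[0],onz("top",b[1:3],35)[:2])
for b in blobs(t,"blue",(130,225,260,300),200): print("disc",b[0],np.array(b[1:3]),cv2.boundingRect(b[3]),onz("top",b[1:3],11)[:2])
E
python3 look.py
python3 -m jog '{"slide":[[-3.5,30,0],[-3.5,30,0],[-3.5,30,0],[-3.5,30,0],[-3.5,30,0],[-3.5,30,0],[-3.5,30,0],[-4,31,0]],"turn":[0,0,0,0,0,0,0,0],"jaw":[85,85,85,85,85,85,85,85]}' >/dev/null
python3 -m jog '{"slide":[[0,0,0],[0,0,10],[0,0,15],[0,0,15],[0,0,10],[0,0,0],[0,0,0],[0,0,0]],"turn":[0,0,0,0,0,0,0,0],"jaw":[85,85,85,85,85,85,85,85]}'>/dev/null
python3 g.py 550.1,-274.2,108,6
```

```text
jar [389.1 241.4] [21.6 22.1] [ 423.5 -264.3]
jar [398.  204.3] [21.4 21.8] [ 522.6 -292. ]
knob 31.0 [397.7 335.6]
knob 33.0 [394.6 269.1]
knob 32.0 [397.4 186.8]
disc 793.0 [185.7 255.5] (163, 244, 46, 23) [396.  302.6]
disc 398.0 [225.8 254.1] (215, 243, 23, 23) [397.  187.3]
t 19.3 now [ 550.97 -274.54  202.05] yaw 6.115215804742227 F [-0.06 -0.74 -1.01] gap 84.9592996235413 grip 0.0 z [ 0. -0. -1.]
550.1,-274.2,108,6 turn 0.002 slide [-0.83 -0.43 94.05] len 94
```

Jar A has been knocked to (522.6,−292.0), so I'll retarget.

```bash
python3 g.py 522.6,-292,108,6.1
python3 -m jog '{"slide":[[-10,5,0],[-10,5,0],[-10,5,0],[0,0,15],[0,0,15],[0,0,0],[0,0,0],[0,0,0]],"turn":[0,0,0,0,0,0,0,0],"jaw":[85,85,85,85,85,85,85,85]}' >/dev/null
python3 g.py 522.6,-292,108,6.1; python3 look.py | grep jar
```

```text
t 19.3 now [ 550.97 -274.54  202.05] yaw 6.115215804742227 F [-0.06 -0.74 -1.01] gap 84.9592996235413 grip 0.0 z [ 0. -0. -1.]
522.6,-292,108,6.1 turn 0.000 slide [-30.07  14.34  94.05] len 100
t 20.3 now [ 522.89 -292.45  171.85] yaw 6.138726542086877 F [-0.19  0.11 -0.81] gap 85.25724433865051 grip 0.0 z [ 0. -0. -1.]
522.6,-292,108,6.1 turn 0.001 slide [-0.24 -0.48 63.85] len 64
jar [389.1 241.5] [21.5 22. ] [ 423.4 -264.2]
```

```bash
python3 -m jog '{"slide":[[0,-0.4,14],[0,0,15],[0,0,15],[0,0,10],[0,0,10],[0,0,0],[0,0,0],[0,0,0]],"turn":[0,0,0,0,0,0,0,0],"jaw":[85,85,85,85,85,85,85,85]}'
python3 -m jog '{"slide":[[0,0,0],[0,0,0],[0,0,0],[0,0,0],[0,0,0],[0,0,-5],[0,0,-20],[0,0,-30]],"turn":[0,0,0,0,0,0,0,0],"jaw":[50,40,40,40,40,40,40,40]}' 40
python3 g.py 522.6,-292,215,6.1 601.7,-70.7,215,6.1
```

```text
time_s: 21.35
ee_pos: [522.7, -292.3, 108.0]
orientation: [[0.994, 0.107, 0.001], [0.107, -0.994, -0.001], [0.001, 0.001, -1.0]]
contact_force: [0.8, -0.0, 0.3]
finger_gap: 84.7
gripper_force: 0.0
time_s: 22.35
ee_pos: [521.9, -291.8, 163.1]
orientation: [[0.994, 0.107, -0.002], [0.107, -0.994, 0.001], [-0.001, -0.001, -1.0]]
contact_force: [0.8, -0.3, -2.6]
finger_gap: 56.0
gripper_force: 43.1
t 22.35 now [ 521.9  -291.82  163.09] yaw 6.1274469353092345 F [ 0.82 -0.27 -2.64] gap 55.982001724233776 grip 43.12788840383291 z [-0.  0. -1.]
522.6,-292,215,6.1 turn 0.000 slide [  0.67   0.26 -51.91] len 52
601.7,-70.7,215,6.1 turn 0.000 slide [ 102.17 -211.64    0.  ] len 235
```

```bash
python3 -m jog '{"slide":[[0,0,-26],[0,0,-26],[6,-12,0],[12,-25,0],[18,-37,0],[18,-37,0],[18,-37,0],[14,-30,0]],"turn":[0,0,0,0,0,0,0,0],"jaw":[40,40,40,40,40,40,40,40]}' >/dev/null
python3 -m jog '{"slide":[[10,-21,0],[6,-12,0],[0,0,0],[0,0,0],[0,0,0],[0,0,0],[0,0,0],[0,0,0]],"turn":[0,0,0,0,0,0,0,0],"jaw":[40,40,40,40,40,40,40,40]}'>/dev/null
python3 g.py 601.7,-70.7,148.5,6.1;python3 - <<'E'
from h import *
im=ctrl.snapshot("side");t=ctrl.snapshot("top")
a=cv2.resize(im[100:260,200:360],None,fx=2.5,fy=2.5);b=cv2.resize(t[120:280,230:390],None,fx=2.5,fy=2.5)
cv2.imwrite("pics/c3.png",np.hstack([a,b])[:,:,::-1])
E
```

```text
t 24.35 now [601.33 -71.55 214.41] yaw 6.114950944059065 F [ 0.43  0.41 -1.6 ] gap 56.16519560204229 grip 43.15272867679596 z [ 0. -0. -1.]
601.7,-70.7,148.5,6.1 turn 0.000 slide [ 0.45 -0.8  65.91] len 66
```

View pics/c3.png

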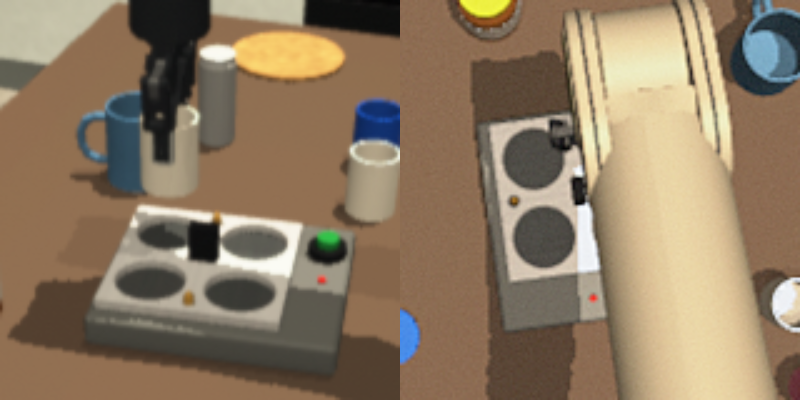

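The side crop shows the insert flush with both pins showing, at crop (217,217) and (188,297). The jar hangs upright above the far opening, so I lower it.

```bash
python3 -m jog '{"slide":[[0.4,-0.8,0],[0,0,12],[0,0,12],[0,0,12],[0,0,12],[0,0,8],[0,0,6],[0,0,0]],"turn":[0,0,0,0,0,0,0,0],"jaw":[40,40,40,40,40,40,40,40]}' 
python3 -m jog '{"slide":[[0,0,1.5],[0,0,1.5],[0,0,0.8],[0,0,0],[0,0,0],[0,0,0],[0,0,0],[0,0,0]],"turn":[0,0,0,0,0,0,0,0],"jaw":[40,40,40,40,40,40,40,40]}'
```

```text
time_s: 25.45
ee_pos: [601.5, -70.6, 152.1]
orientation: [[0.994, 0.107, -0.0], [0.107, -0.994, 0.0], [-0.0, -0.0, -1.0]]
contact_force: [0.2, 0.2, -3.1]
finger_gap: 56.0
gripper_force: 43.2
time_s: 26.45
ee_pos: [601.7, -70.6, 148.6]
orientation: [[0.994, 0.107, 0.0], [0.107, -0.994, -0.0], [0.0, 0.0, -1.0]]
contact_force: [-0.4, 0.6, -2.4]
finger_gap: 55.8
gripper_force: 43.2
```

```bash
python3 -m jog '{"slide":[[0,0,0.8],[0,0,0],[0,0,0],[0,0,0],[0,0,0],[0,0,0],[0,0,0],[0,0,0]],"turn":[0,0,0,0,0,0,0,0],"jaw":[40,40,40,54,58,62,66,72]}' 
python3 -m jog '{"slide":[[0,0,0],[0,0,-10],[0,0,-20],[0,0,-30],[0,0,-30],[0,0,0],[0,0,0],[0,0,0]],"turn":[0,0,0,0,0,0,0,0],"jaw":[80,80,80,80,85,85,85,85]}'
python3 g.py 423.4,-264.2,235,6.1
```

```text
time_s: 27.45
ee_pos: [601.7, -70.6, 147.9]
orientation: [[0.994, 0.107, 0.0], [0.107, -0.994, -0.0], [0.0, 0.0, -1.0]]
contact_force: [0.4, 0.2, 0.1]
finger_gap: 72.0
gripper_force: 0.0
time_s: 28.45
ee_pos: [601.3, -70.6, 237.2]
orientation: [[0.994, 0.107, -0.001], [0.107, -0.994, 0.0], [-0.001, -0.0, -1.0]]
contact_force: [-0.0, 1.0, 0.6]
finger_gap: 84.9
gripper_force: 0.0
t 28.45 now [601.3  -70.63 237.19] yaw 6.120731590691673 F [-0.01  0.98  0.59] gap 84.85969362207715 grip 0.0 z [-0.  0. -1.]
423.4,-264.2,235,6.1 turn 0.000 slide [-197.46  173.57    2.19] len 263
```

```bash
python3 -m jog '{"slide":[[-15,13,0],[-30,26,0],[-35,31,0],[-35,31,0],[-35,31,0],[-27,24,0],[-14,12,0],[-6,5,0]],"turn":[0,0,0,0,0,0,0,0],"jaw":[85,85,85,85,85,85,85,85]}' >/dev/null
python3 -m jog '{"slide":[[0,0,20],[0,0,20],[0,0,20],[0,0,10],[0,0,0],[0,0,0],[0,0,0],[0,0,0]],"turn":[0,0,0,0,0,0,0,0],"jaw":[85,85,85,85,85,85,85,85]}' >/dev/null
python3 g.py 423.4,-264.2,108,6.1; python3 look.py
python3 - <<'E'
from h import *
im=ctrl.snapshot("side");t=ctrl.snapshot("top")
a=cv2.resize(im[100:260,220:380],None,fx=2.5,fy=2.5);b=cv2.resize(t[140:300,250:410],None,fx=2.5,fy=2.5)
cv2.imwrite("pics/c4.png",np.hstack([a,b])[:,:,::-1])
E
```

```text
t 30.45 now [ 424.41 -263.74  168.24] yaw 6.116472193180526 F [ 0.64  0.01 -0.41] gap 85.20569982665282 grip 0.0 z [ 0. -0. -1.]
423.4,-264.2,108,6.1 turn 0.000 slide [-1.06  0.35 60.24] len 60
knob 31.0 [397.7 335.6]
knob 34.0 [394.7 269.3]
knob 32.0 [397.4 186.8]
disc 794.0 [185.7 255.5] (163, 244, 46, 23) [396.  302.7]
disc 399.0 [225.8 254.1] (215, 243, 23, 23) [397.  187.2]
```

View pics/c4.png

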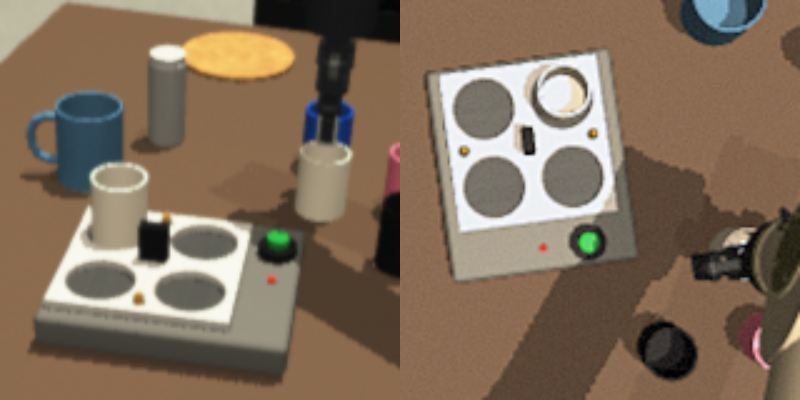

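Jar A stands upright in its opening, with its rim at top crop (560,95). Jar B is still in place under the gripper, at side crop (323,180). Grasp it.

```bash
python3 -m jog '{"slide":[[-1,0.3,5],[0,0,15],[0,0,15],[0,0,15],[0,0,10],[0,0,0],[0,0,0],[0,0,0]],"turn":[0,0,0,0,0,0,0,0],"jaw":[85,85,85,85,85,85,85,85]}'
python3 -m jog '{"slide":[[0,0,0],[0,0,0],[0,0,0],[0,0,0],[0,0,0],[0,0,-10],[0,0,-30],[0,0,-30]],"turn":[0,0,0,0,0,0,0,0],"jaw":[50,40,40,40,40,40,40,40]}' 40
python3 g.py 423.4,-264.2,215,6.1 504.9,7.3,215,6.1
```

```text
time_s: 31.6
ee_pos: [423.6, -264.2, 108.4]
orientation: [[0.994, 0.107, 0.001], [0.107, -0.994, -0.001], [0.001, 0.001, -1.0]]
contact_force: [-0.1, -0.4, -0.4]
finger_gap: 85.2
gripper_force: 0.0
time_s: 32.6
ee_pos: [423.0, -263.8, 178.7]
orientation: [[0.994, 0.107, -0.001], [0.107, -0.994, 0.001], [-0.001, -0.001, -1.0]]
contact_force: [-0.7, 0.1, -2.1]
finger_gap: 56.9
gripper_force: 43.5
t 32.6 now [ 422.97 -263.79  178.75] yaw 6.129504882431274 F [-0.71  0.13 -2.08] gap 56.864102100808495 grip 43.51061683148146 z [-0.  0. -1.]
423.4,-264.2,215,6.1 turn 0.001 slide [  0.38   0.45 -36.25] len 36
504.9,7.3,215,6.1 turn 0.000 slide [ 109.89 -261.3     0.  ] len 283
```

```bash
python3 -m jog '{"slide":[[0,0,-20],[0,0,-16],[8,-19,0],[15,-36,0],[18,-42,0],[18,-42,0],[18,-42,0],[15,-36,0]],"turn":[0,0,0,0,0,0,0,0],"jaw":[40,40,40,40,40,40,40,40]}' >/dev/null
python3 -m jog '{"slide":[[12,-28,0],[6,-16,0],[0,0,0],[0,0,0],[0,0,0],[0,0,0],[0,0,0],[0,0,0]],"turn":[0,0,0,0,0,0,0,0],"jaw":[40,40,40,40,40,40,40,40]}'>/dev/null
python3 g.py 504.9,7.3,148.5,6.1
```

```text
t 34.6 now [504.82   7.11 213.82] yaw 6.11445056865289 F [-0.03 -0.09 -2.6 ] gap 56.296398834376916 grip 43.555915374308825 z [ 0. -0. -1.]
504.9,7.3,148.5,6.1 turn 0.000 slide [ 0.1  -0.18 65.32] len 65
```

```bash
python3 -m jog '{"slide":[[0,0,0],[0,0,12],[0,0,12],[0,0,12],[0,0,12],[0,0,8],[0,0,5],[0,0,0]],"turn":[0,0,0,0,0,0,0,0],"jaw":[40,40,40,40,40,40,40,40]}' 
python3 -m jog '{"slide":[[0,0,1.5],[0,0,1.5],[0,0,1.3],[0,0,0],[0,0,0],[0,0,0],[0,0,0],[0,0,0]],"turn":[0,0,0,0,0,0,0,0],"jaw":[40,40,40,40,40,40,40,40]}'
```

```text
time_s: 35.6
ee_pos: [504.8, 7.2, 152.6]
orientation: [[0.994, 0.107, -0.0], [0.107, -0.994, 0.0], [-0.0, -0.0, -1.0]]
contact_force: [-0.2, 1.1, -2.3]
finger_gap: 56.5
gripper_force: 43.6
time_s: 36.6
ee_pos: [504.8, 7.2, 148.5]
orientation: [[0.994, 0.107, 0.0], [0.107, -0.994, -0.0], [0.0, 0.0, -1.0]]
contact_force: [-0.4, -1.3, -1.9]
finger_gap: 56.7
gripper_force: 43.7
```

```bash
python3 -m jog '{"slide":[[0,0,0.4],[0,0,0],[0,0,0],[0,0,0],[0,0,0],[0,0,0],[0,0,0],[0,0,0]],"turn":[0,0,0,0,0,0,0,0],"jaw":[40,40,40,54,58,62,66,72]}' 
python3 -m jog '{"slide":[[0,0,0],[0,0,-10],[0,0,-20],[0,0,-20],[0,0,-20],[0,0,0],[0,0,0],[0,0,0]],"turn":[0,0,0,0,0,0,0,0],"jaw":[80,80,80,80,60,45,45,45]}'
python3 g.py 397.3,187,215,6.1
```

```text
time_s: 37.6
ee_pos: [504.8, 7.2, 148.1]
orientation: [[0.994, 0.107, 0.0], [0.107, -0.994, -0.0], [0.0, 0.0, -1.0]]
contact_force: [0.7, -0.2, 0.7]
finger_gap: 72.1
gripper_force: 0.0
time_s: 38.6
ee_pos: [504.4, 7.1, 217.3]
orientation: [[0.994, 0.107, -0.001], [0.107, -0.994, 0.0], [-0.001, -0.0, -1.0]]
contact_force: [-0.7, -0.1, 0.7]
finger_gap: 45.1
gripper_force: 0.0
t 38.6 now [504.45   7.14 217.34] yaw 6.123286461234358 F [-0.73 -0.15  0.7 ] gap 45.09250333744278 grip 0.0 z [-0.  0. -1.]
397.3,187,215,6.1 turn 0.000 slide [ -87.43 -190.23    2.34] len 209
```

```bash
python3 -m jog '{"slide":[[-5,-12,0],[-13,-28,0],[-17,-37,0],[-17,-37,0],[-17,-37,0],[-12,-26,0],[-6,-13,0],[0,0,0]],"turn":[0,0,0,0,0,0,0,0],"jaw":[45,45,45,45,45,45,45,45]}' >/dev/null
python3 -m jog '{"slide":[[0,0,20],[0,0,20],[0,0,20],[0,0,10],[0,0,0],[0,0,0],[0,0,0],[0,0,0]],"turn":[0,0,0,0,0,0,0,0],"jaw":[45,45,45,45,45,45,45,45]}'>/dev/null
python3 g.py 397.3,187,86.5,6.1
python3 - <<'E'
from h import *
im=ctrl.snapshot("side");t=ctrl.snapshot("top");cv2.imwrite("pics/top5.png",t[:,:,::-1])
a=cv2.resize(im[150:350,210:410],None,fx=2,fy=2);b=cv2.resize(t[120:280,230:390],None,fx=2.5,fy=2.5)
cv2.imwrite("pics/c5.png",np.hstack([a,b])[:,:,::-1])
E
```

```text
t 40.6 now [398.27 186.9  148.47] yaw 6.119098879340102 F [ 0.69 -0.18  0.26] gap 45.49848529927108 grip 0.0 z [ 0. -0. -1.]
397.3,187,86.5,6.1 turn 0.000 slide [-0.95 -0.2  61.97] len 62
```

View pics/c5.png

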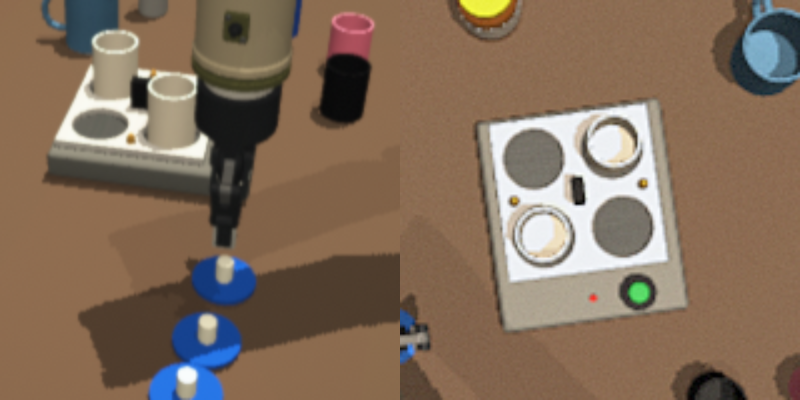

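Both jars stand in their openings, with rims at top crop (611,142) and (543,235), and the gripper is centred over the first knob at side crop (224,265).

```bash
python3 -m jog '{"slide":[[-1,-0.2,12],[0,0,15],[0,0,15],[0,0,12],[0,0,8],[0,0,0],[0,0,0],[0,0,0]],"turn":[0,0,0,0,0,0,0,0],"jaw":[45,45,45,45,45,45,45,45]}'
python3 -m jog '{"slide":[[0,0,0],[0,0,0],[0,0,0],[0,0,0],[0,0,0],[0,0,-10],[0,0,-25],[0,0,-25]],"turn":[0,0,0,0,0,0,0,0],"jaw":[20,10,10,10,10,10,10,10]}' 30
python3 g.py 397.3,187,225,6.1 504.8,7.2,225,6.1
```

```text
time_s: 41.7
ee_pos: [397.3, 187.0, 86.5]
orientation: [[0.994, 0.107, 0.001], [0.107, -0.994, 0.0], [0.001, 0.0, -1.0]]
contact_force: [-0.8, 0.6, 0.3]
finger_gap: 45.3
gripper_force: 0.0
time_s: 42.7
ee_pos: [396.9, 187.0, 147.1]
orientation: [[0.994, 0.107, -0.0], [0.107, -0.994, 0.0], [-0.0, -0.0, -1.0]]
contact_force: [-0.1, 0.1, 0.1]
finger_gap: 16.5
gripper_force: 29.3
t 42.7 now [396.85 187.03 147.13] yaw 6.138990885708469 F [-0.05  0.12  0.09] gap 16.466871003985656 grip 29.342981278896332 z [-0.  0. -1.]
397.3,187,225,6.1 turn 0.001 slide [  0.44   0.07 -77.87] len 78
504.8,7.2,225,6.1 turn 0.000 slide [ 87.79 190.21   0.  ] len 209
```

```bash
python3 -m jog '{"slide":[[0,0,-25],[0,0,-30],[0,0,-23],[6,13,0],[13,28,0],[17,37,0],[17,37,0],[15,33,0]],"turn":[0,0,0,0,0,0,0,0],"jaw":[10,10,10,10,10,10,10,10]}' >/dev/null
python3 -m jog '{"slide":[[12,25,0],[8,17,0],[0,0,0],[0,0,0],[0,0,0],[0,0,0],[0,0,0],[0,0,0]],"turn":[0,0,0,0,0,0,0,0],"jaw":[10,10,10,10,10,10,10,10]}'>/dev/null
python3 g.py 504.8,7.2,195.5,6.1
python3 - <<'E'
from h import *
im=ctrl.snapshot("side");t=ctrl.snapshot("top")
a=cv2.resize(im[90:250,210:370],None,fx=2.5,fy=2.5);b=cv2.resize(t[120:280,230:390],None,fx=2.5,fy=2.5)
cv2.imwrite("pics/c6.png",np.hstack([a,b])[:,:,::-1])
E
```

```text
t 44.7 now [504.77   7.48 224.15] yaw 6.127107253055755 F [-0.82  0.85 -0.04] gap 16.497948635874245 grip 29.354727566242218 z [ 0. -0. -1.]
504.8,7.2,195.5,6.1 turn 0.000 slide [-0.    0.28 28.65] len 29
```

View pics/c6.png

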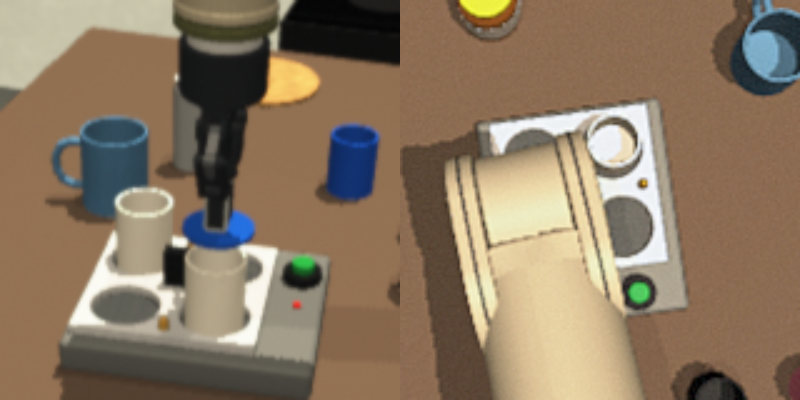

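The lid hangs level, centred over jar B at side crop (218,228), and the jar mouth sits right below it. Lower.

```bash
python3 -m jog '{"slide":[[0,0.3,0],[0,0,6],[0,0,6],[0,0,6],[0,0,4],[0,0,3],[0,0,0],[0,0,0]],"turn":[0,0,0,0,0,0,0,0],"jaw":[10,10,10,10,10,10,10,10]}' 
python3 -m jog '{"slide":[[0,0,1],[0,0,1],[0,0,1],[0,0,0.6],[0,0,0],[0,0,0],[0,0,0],[0,0,0]],"turn":[0,0,0,0,0,0,0,0],"jaw":[10,10,10,10,10,10,10,10]}'
```

```text
time_s: 45.8
ee_pos: [504.9, 7.1, 199.3]
orientation: [[0.994, 0.107, 0.0], [0.107, -0.994, -0.0], [0.0, 0.0, -1.0]]
contact_force: [-0.2, 0.6, -1.2]
finger_gap: 17.0
gripper_force: 29.4
time_s: 46.8
ee_pos: [504.8, 7.1, 195.5]
orientation: [[0.994, 0.107, 0.0], [0.107, -0.994, -0.0], [0.0, 0.0, -1.0]]
contact_force: [-0.4, 0.2, -0.2]
finger_gap: 17.0
gripper_force: 29.5
```

```bash
python3 -m jog '{"slide":[[0,0,0.4],[0,0,0],[0,0,0],[0,0,0],[0,0,0],[0,0,0],[0,0,-10],[0,0,-20]],"turn":[0,0,0,0,0,0,0,0],"jaw":[10,20,25,32,40,45,45,45]}' >/dev/null
python3 -m jog '{"slide":[[0,0,-20],[0,0,-10],[0,0,0],[0,0,0],[0,0,0],[0,0,0],[0,0,0],[0,0,0]],"turn":[0,0,0,0,0,0,0,0],"jaw":[45,45,45,45,45,45,45,45]}'
python3 look.py; python3 g.py 394.6,269.2,250,6.1
```

```text
time_s: 48.8
ee_pos: [504.8, 7.1, 255.0]
orientation: [[0.994, 0.107, -0.0], [0.107, -0.994, -0.0], [-0.0, 0.0, -1.0]]
contact_force: [-0.9, -1.0, -0.7]
finger_gap: 45.1
gripper_force: 0.0
knob 31.0 [397.7 335.6]
knob 33.0 [394.6 269.1]
disc 793.0 [185.7 255.5] (163, 244, 46, 23) [396.  302.6]
t 48.85 now [504.83   7.11 255.06] yaw 6.120956324615667 F [ 0.28 -0.4  -0.23] gap 44.97000600052762 grip 0.0 z [ 0. -0. -1.]
394.6,269.2,250,6.1 turn 0.000 slide [ -81.76 -272.32    5.06] len 284
```

```bash
python3 -m jog '{"slide":[[-5,-17,0],[-11,-36,0],[-14,-45,0],[-14,-46,0],[-14,-46,0],[-12,-40,0],[-8,-28,0],[-4,-14,0]],"turn":[0,0,0,0,0,0,0,0],"jaw":[45,45,45,45,45,45,45,45]}' >/dev/null
python3 -m jog '{"slide":[[0,0,20],[0,0,25],[0,0,25],[0,0,25],[0,0,10],[0,0,0],[0,0,0],[0,0,0]],"turn":[0,0,0,0,0,0,0,0],"jaw":[45,45,45,45,45,45,45,45]}'>/dev/null
python3 g.py 394.6,269.2,86.5,6.1
python3 - <<'E'
from h import *
im=ctrl.snapshot("side")
a=cv2.resize(im[110:370,210:410],None,fx=2.3,fy=2.3)
cv2.imwrite("pics/c7.png",a[:,:,::-1])
E
```

```text
t 50.85 now [394.7  269.   150.87] yaw 6.110823534869552 F [-0.15 -0.06  0.68] gap 44.75268428350867 grip 0.0 z [ 0.  0. -1.]
394.6,269.2,86.5,6.1 turn 0.000 slide [-0.08 -0.21 64.37] len 64
```

View pics/c7.png

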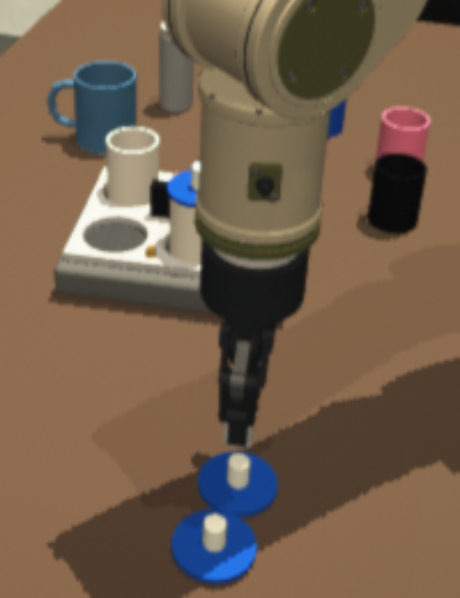

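The first lid is seated on jar B at crop (190,187), and the gripper is above the second knob at crop (238,468). Grasp it.

```bash
python3 -m jog '{"slide":[[0,-0.2,14],[0,0,15],[0,0,15],[0,0,12],[0,0,8],[0,0,0],[0,0,0],[0,0,0]],"turn":[0,0,0,0,0,0,0,0],"jaw":[45,45,45,45,45,45,45,45]}'
python3 -m jog '{"slide":[[0,0,0],[0,0,0],[0,0,0],[0,0,0],[0,0,0],[0,0,-10],[0,0,-30],[0,0,-30]],"turn":[0,0,0,0,0,0,0,0],"jaw":[20,10,10,10,10,10,10,10]}' 30
python3 g.py 394.6,269.2,240,6.1 601.6,-70.6,240,6.1
```

```text
time_s: 51.9
ee_pos: [394.6, 269.1, 86.5]
orientation: [[0.994, 0.106, 0.001], [0.106, -0.994, 0.0], [0.001, -0.0, -1.0]]
contact_force: [-0.5, 0.2, 0.4]
finger_gap: 45.1
gripper_force: 0.0
time_s: 52.9
ee_pos: [394.0, 269.1, 157.2]
orientation: [[0.994, 0.107, -0.001], [0.107, -0.994, 0.0], [-0.001, -0.0, -1.0]]
contact_force: [0.1, 0.9, -1.6]
finger_gap: 16.9
gripper_force: 29.3
t 52.9 now [394.01 269.07 157.17] yaw 6.141413433793663 F [ 0.11  0.87 -1.6 ] gap 16.917578258345785 grip 29.348459243774414 z [-0.  0. -1.]
394.6,269.2,240,6.1 turn 0.001 slide [  0.6   -0.07 -82.83] len 83
601.6,-70.6,240,6.1 turn 0.000 slide [169.72 359.87   0.  ] len 398
```

```bash
python3 -m jog '{"slide":[[0,0,-25],[0,0,-35],[0,0,-35],[0,0,-8],[8,17,0],[17,36,0],[22,46,0],[22,46,0]],"turn":[0,0,0,0,0,0,0,0],"jaw":[10,10,10,10,10,10,10,10]}' >/dev/null
python3 -m jog '{"slide":[[22,46,0],[22,46,0],[22,46,0],[17,37,0],[12,26,0],[6,14,0],[0,0,0],[0,0,0]],"turn":[0,0,0,0,0,0,0,0],"jaw":[10,10,10,10,10,10,10,10]}'>/dev/null
python3 -m jog '{"slide":[[0,0,10],[0,0,10],[0,0,10],[0,0,5],[0,0,0],[0,0,0],[0,0,0],[0,0,0]],"turn":[0,0,0,0,0,0,0,0],"jaw":[10,10,10,10,10,10,10,10]}'>/dev/null
python3 g.py 601.6,-70.6,195.5,6.1
python3 - <<'E'
from h import *
im=ctrl.snapshot("side")
a=cv2.resize(im[80:240,190:370],None,fx=3,fy=3)
cv2.imwrite("pics/c8.png",a[:,:,::-1])
E
```

```text
t 55.9 now [601.77 -70.83 224.34] yaw 6.120007551440821 F [ 0.94  0.24 -1.11] gap 16.895766755804054 grip 29.36303973197937 z [ 0. -0. -1.]
601.6,-70.6,195.5,6.1 turn 0.000 slide [-0.15 -0.25 28.84] len 29
```

View pics/c8.png

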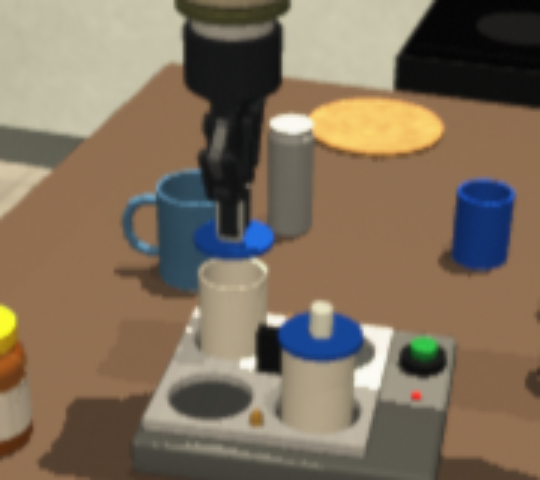

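Jar B's lid is seated level at crop (320,335), and the second lid hangs over jar A at crop (233,238). Lower and release.

```bash
python3 -m jog '{"slide":[[0,-0.2,0],[0,0,6],[0,0,6],[0,0,6],[0,0,4],[0,0,3],[0,0,0],[0,0,0]],"turn":[0,0,0,0,0,0,0,0],"jaw":[10,10,10,10,10,10,10,10]}' 
python3 -m jog '{"slide":[[0,0,1],[0,0,1],[0,0,1],[0,0,0.8],[0,0,0.3],[0,0,0],[0,0,0],[0,0,0]],"turn":[0,0,0,0,0,0,0,0],"jaw":[10,10,10,10,10,10,10,10]}'
```

```text
time_s: 56.95
ee_pos: [601.8, -70.6, 199.3]
orientation: [[0.994, 0.107, 0.0], [0.107, -0.994, -0.0], [0.0, 0.0, -1.0]]
contact_force: [-0.1, 0.6, -0.3]
finger_gap: 16.9
gripper_force: 29.4
time_s: 57.95
ee_pos: [601.8, -70.6, 195.5]
orientation: [[0.994, 0.107, 0.0], [0.107, -0.994, -0.0], [0.0, 0.0, -1.0]]
contact_force: [-2.4, 0.7, 4.6]
finger_gap: 16.9
gripper_force: 29.8
```

```bash
python3 -m jog '{"slide":[[0,0,0],[0,0,0],[0,0,0],[0,0,0],[0,0,0],[0,0,0],[0,0,-10],[0,0,-20]],"turn":[0,0,0,0,0,0,0,0],"jaw":[10,20,25,32,40,45,45,45]}' >/dev/null
python3 -m jog '{"slide":[[0,0,-20],[0,0,-20],[0,0,0],[0,0,0],[0,0,0],[0,0,0],[0,0,0],[0,0,0]],"turn":[0,0,0,0,0,0,0,0],"jaw":[45,45,45,0,0,0,0,0]}'
python3 g.py 441,-94.2,265,6.1
```

```text
time_s: 59.95
ee_pos: [601.6, -70.6, 264.9]
orientation: [[0.994, 0.107, -0.0], [0.107, -0.994, -0.0], [-0.0, -0.0, -1.0]]
contact_force: [-0.5, 0.1, -0.6]
finger_gap: -0.1
gripper_force: 0.0
t 59.95 now [601.64 -70.58 264.92] yaw 6.122503789951747 F [-0.54  0.11 -0.59] gap -0.12740571541279996 grip 0.0 z [-0. -0. -1.]
441,-94.2,265,6.1 turn 0.000 slide [-162.24    6.41   -0.08] len 162
```

```bash
python3 -m jog '{"slide":[[-10,0.4,0],[-20,1,0],[-30,1,0],[-35,1.5,0],[-35,1.5,0],[-22,1,0],[-10,0,0],[0,0,0]],"turn":[0,0,0,0,0,0,0,0],"jaw":[0,0,0,0,0,0,0,0]}' >/dev/null
python3 -m jog '{"slide":[[0,0,20],[0,0,25],[0,0,25],[0,0,25],[0,0,13],[0,0,0],[0,0,0],[0,0,0]],"turn":[0,0,0,0,0,0,0,0],"jaw":[0,0,0,0,0,0,0,0]}'>/dev/null
python3 g.py 441,-94.2,135,6.1
python3 - <<'E'
from h import *
im=ctrl.snapshot("side");t=ctrl.snapshot("top")
a=cv2.resize(im[110:250,210:370],None,fx=2.5,fy=2.5);b=cv2.resize(t[130:270,240:400],None,fx=2.5,fy=2.5)
cv2.imwrite("pics/c9.png",np.hstack([a,b])[:,:,::-1])
E
```

```text
t 61.95 now [441.81 -94.36 157.83] yaw 6.115183530808819 F [ 0.15 -0.01 -0.42] gap 0.04796080478679355 grip 0.0 z [ 0. -0. -1.]
441,-94.2,135,6.1 turn 0.000 slide [-0.79 -0.24 22.83] len 23
```

View pics/c9.png

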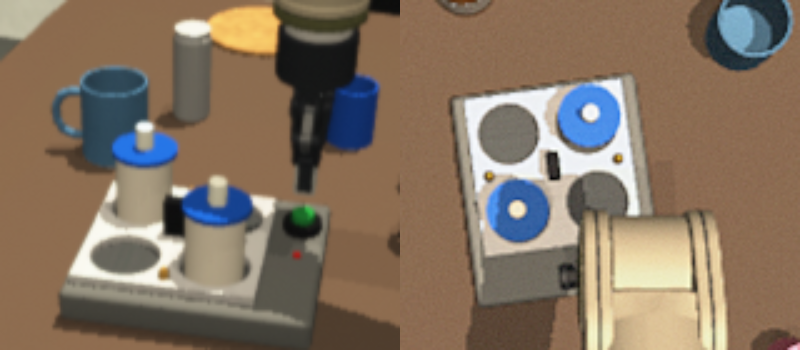

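Both lids are seated level, at top crop (588,116) and (517,210), and the closed fingertips are directly above the green button at side crop (304,215). Press.

```bash
python3 -m jog '{"slide":[[-0.8,0,6],[0,0,6],[0,0,5],[0,0,4],[0,0,2],[0,0,0],[0,0,0],[0,0,0]],"turn":[0,0,0,0,0,0,0,0],"jaw":[0,0,0,0,0,0,0,0]}'
```

```text
time_s: 63.05
ee_pos: [440.5, -94.4, 134.2]
orientation: [[0.994, 0.107, 0.0], [0.107, -0.994, -0.0], [0.0, 0.0, -1.0]]
contact_force: [-0.8, 1.3, 1.5]
finger_gap: -0.4
gripper_force: 0.6
```

```bash
python3 -m jog '{"slide":[[0,0,2],[0,0,2],[0,0,1.5],[0,0,1],[0,0,0],[0,0,0],[0,0,0],[0,0,0]],"turn":[0,0,0,0,0,0,0,0],"jaw":[0,0,0,0,0,0,0,0]}'
```

```text
time_s: 64.05
ee_pos: [440.8, -94.3, 128.4]
orientation: [[0.994, 0.107, 0.0], [0.107, -0.994, -0.001], [0.0, 0.001, -1.0]]
contact_force: [-6.6, 1.4, 18.1]
finger_gap: 0.3
gripper_force: 8.9
```

The force of 18 N shows the button has bottomed out. Retreat, check, and hand in.

```bash
python3 -m jog '{"slide":[[0,0,0],[0,0,-5],[0,0,-15],[0,0,-30],[0,0,-40],[0,0,-40],[0,0,-10],[0,0,0]],"turn":[0,0,0,0,0,0,0,0],"jaw":[0,0,0,0,0,0,0,0]}'
python3 -m jog '{"slide":[[0,20,0],[0,40,0],[0,40,0],[0,40,0],[0,30,0],[0,10,0],[0,0,0],[0,0,0]],"turn":[0,0,0,0,0,0,0,0],"jaw":[0,0,0,0,0,0,0,0]}'
python3 - <<'E'
from h import *
im=ctrl.snapshot("side");t=ctrl.snapshot("top")
a=cv2.resize(im[110:250,210:370],None,fx=2.5,fy=2.5);b=cv2.resize(t[130:270,240:400],None,fx=2.5,fy=2.5)
cv2.imwrite("pics/c10.png",np.hstack([a,b])[:,:,::-1])
E
```

```text
time_s: 65.05
ee_pos: [440.5, -94.4, 267.9]
orientation: [[0.994, 0.107, 0.001], [0.107, -0.994, -0.001], [0.001, 0.001, -1.0]]
contact_force: [-0.3, 0.0, -0.1]
finger_gap: 0.4
gripper_force: 0.0
time_s: 66.05
ee_pos: [459.8, -272.1, 267.3]
orientation: [[0.994, 0.108, -0.0], [0.108, -0.994, 0.0], [-0.0, -0.0, -1.0]]
contact_force: [0.1, 0.7, 0.5]
finger_gap: -0.1
gripper_force: 0.0
```

View pics/c10.png

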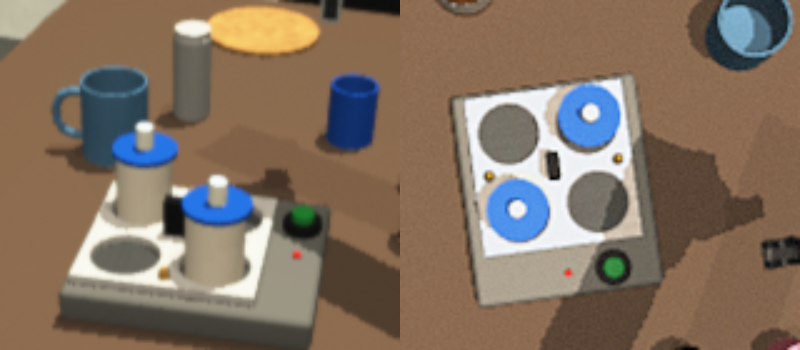

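The insert is flush, both jars are lidded and level at top crop (588,116) and (517,210), the button is up at (613,267), and the arm is clear.

```bash
python3 -c "
from cell import ctrl;print(ctrl.sign_off())"
```

```text
the job is handed in; nothing more can be done
None
```

The job is handed in: the insert is flush over both pins, the two jars present are in openings with level lids, and the start button was pressed down and released; sign-off gave no verdict.

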